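# Make up the cone-change kit and the calibration kit in a keyed two-tier carrier

### The arm

A 6-joint arm with a two-finger parallel gripper is mounted at the origin on a cart in front of the work surface, level with it; the furniture and walls round the work are solid. World frame = base frame: x ahead of the robot, y to its left, z up, the work surface at z = 0. Lengths are in mm, angles in rad, forces in N, time in s.
With the tool pointing down it reaches from about 300 to 775 mm from the base axis. Payload 14.6 kg.
Tool frame: the origin (TCP) lies at the very end of the fingers, on their centre line; the grasp point (between the pads) lies 19 mm behind it; z points along the fingers, y is the line along which they close (so a half turn about z gives the same grasp; the last joint's range is limited). The gripper opens to 94 mm and grips with 3 to 60 N. Pads are 16 mm wide; open, the fingers measure 119 mm over their backs; the gripper's body (75 mm by 177 mm) begins 78 mm behind the grasp point.
Start: joints at [-1.356, 0.3, 1.521, -0, 1.321, -0.067], TCP at [152.94, -528.298, 205.446] pointing down, gripper open.
Joint ranges: [-3.03, 3.03], [-0.79, 2.21], [0.23, 2.52], [-1.04, 4.18], [0, 3.07], [-2.55, 2.55]. Speed limits (rad/s): [2.22, 2.22, 2.57, 3.14, 3.14, 3.14].

### API

Orientations are given as [roll, pitch, yaw] about the fixed x, y, z axes, in that order (R = Rz(yaw) Ry(pitch) Rx(roll)).
In Python, from cell import manip, camera, get_calibration gives the robot as it stands.
- The arm moves only by the tool arm_command, never from a script. Its argument "targets" is a list of rows, each an object of numbers: "hand": the opening, from -1 (shut) to 1 (fully open), so that 0 is half open; "x", "y", "z": the shift along the tool's x, y, z in m; "yaw": the turn about the tool's z in rad. In form: [{"hand": .., "x": .., "y": .., "z": .., "yaw": ..}, ...]. A call has 1 to 10 rows; each row shifts and turns the commanded pose from where the row before left it, along the tool's axes as they then stand; what a row does not reach is not made up. A row lasts 1/10 s, in which the tool goes at most 50 mm and 8.59 degrees, less where a joint would pass 70% of its speed; a pose out of reach is approached as far as the arm can. A call is refused whole if a number of a shift passes 0.05 or a number of a turn 0.15, either way. A call with a gripper value outside its range is refused whole. The fingers move at their own pace and stop on an object; "newtons" is the grip in N (left out, the last holds). Time passes only in rows, so rows that do not move let the fingers close. It gives the time, the measured TCP pose, the force, the opening and the grip force at its end, in the units of the state.
- manip.read_state(): the state, without advancing time (a new reading comes with each control period).
- camera(name): name is "scene" or "top"; returns the picture (420x560x3 uint8, red, green, blue); there is no depth.
- get_calibration(name): a dict with "K" (3x3 intrinsics, pixels), "cam_to_world" (4x4, takes a point from camera to world coordinates). Camera axes: x right, y up, looking along -z (the intrinsics and any distortion apply to the point x, -y, -z); pixel columns grow to the right and rows downward; lengths in mm; the calibration is good to about 2 mm. A picture is of the moment at which its call begins. get_calibration takes no time and is no camera call.
- manip.sign_off(): hands the job in; it is judged then, once.
The state is a dict: "clock": time; "joints": joint angles; "qd": joint speeds; "effort": joint torques, N m; "eef_pos": TCP position; "eef_rot": TCP orientation; "wrist_force": force on the tool from outside, world axes, zero at the start; "moment": the same for the moment, N m; "finger_gap": finger opening in mm; "finger_force": force on a finger pad.
Only numpy, scipy, OpenCV 4.12 (cv2) and the standard library are available. Lean on these libraries where they do the work, as an engineer would, in place of code of your own. Each camera call takes 0.05 s, during which the arm holds its last target. There are 200 camera calls.

### The job

Make up two kits from the stock. Cone kit, in the deep tray: the metal cone tip up in the middle of the round rubber pad, the white stemmed adapter upright inside the low ring. Then the shallow tray goes on top, right way round, all lugs fully home in their notches, holding the calibration kit: the capped jar upright in its open bay, the open sample tube upright in the round collar; leave the beaker and the loose cap alone.

Things in the scene. Friction and masses are not known exactly. Their poses are not given: they have to be found in the camera images.
- lower_tray: Deep grey tray, 180 (own x) x 124 (y) x 55 mm high, walls 5, loose, 0.45 kg. Origin: centre of underside. Floor top z 5. Low partition at x 0 makes two bays. +x bay: round black pad, 72 wide, centre x +45, y 0, top z 15. -x bay: ring, 50 inside, centre x -45, y 0, rim z 13. Rim notches 8 deep: -x end 44 wide, +x end 24, both sides 24 at x +40. Once the upper tray is on, nothing more can go in.
- upper_tray: Shallow grey tray, 180 (own x) x 124 mm (y), 0.22 kg, on four 8 mm lugs: -x end 40 wide, +x end and sides 20, tapered, 2 mm play a side in notches. Origin: centre, at the lugs' feet. Floor z 12, walls to z 40. Handle bar over the middle, along y: 10 thick, 86 long, z 48-62. -x bay: collar, 42 inside, centre x -45, y 0, rim z 30. +x bay: open, centre x +45. Seated: origin 47 above lower's, same x.
- cone: Bare metal skimmer cone: a round base 45 mm across and 10 mm thick, grooved round its edge, with a pointed cone on it, 29 mm high in all, 60 g, standing tip up. Origin at the centre of its underside. Grip the base across its edge.
- adapter: White PTFE adapter: a hexagonal foot 30 by 34 mm, 8 mm thick, with a round stem 18 mm across, 43 mm high in all, 30 g, standing on its foot. Origin at the centre of its underside. Grip the stem.
- jar: White wide-neck plastic jar with a ribbed screw cap (fixed), 62 mm across, 86 mm high, 140 g, upright. Origin at the centre of its underside. The cap is from z = 62 to 86 mm.
- sample_tube: White open plastic sample tube, 24 mm across (26 mm at the rim), 67 mm high, 30 g, standing mouth up. Origin at the centre of its underside.
- beaker: Bystander: empty plastic beaker, 57 mm across, 61 mm high, standing in the stock. Origin at the centre of its underside. Not part of either kit: leave it.
- cap: Bystander: shallow cream jar cap, 51 mm across, 14 mm high, lying hollow side up in the stock. Origin at the centre of its underside. Not part of either kit: leave it.

How it is judged:
By the outcome, as a careful person would: the job done as asked, in the order asked, and still so for the second after the job is handed in, with the robot touching nothing.
It also fails if it takes over 128 s, if anything falls off the work surface, if the arm or the gripper's body presses on something with over 40 N, if the wrist force passes 120 N, or if a joint passes its speed limit or range.

## Working session

There is one attempt and no reset: what is moved stays moved. The work goes in short steps, Python scripts to look and compute and a tool call to move; the robot and the scene stay as the last step left them, time stands still between calls to the robot, and variables do not carry over. Pictures are saved under pics/ and viewed, at most 14 in all, crops included, and the job is handed in when it is done.

Besides the shell and the picture viewer there is one more tool, called after "Request:" as a command line: name --argument value ..., lists and objects as JSON in quotes. arm_command: Moves the arm, as the interface text tells. Its arguments: {"type":"object","properties":{"targets":{"type":"array"},"newtons":{"type":"number"}},"required":["targets"]}

```bash
ls; mkdir -p pics; python3 - <<'E'
from cell import manip,camera,get_calibration
import cv2
s=manip.read_state();print(s)
for n in("scene","top"):
    cv2.imwrite(f"pics/{n}0.png",camera(n)[:,:,::-1]);print(n,get_calibration(n))
E
```

```text
pics
{'clock': 0.0, 'joints': array([-1.35558071e+00,  3.00499725e-01,  1.52156570e+00,  2.98701404e-05,
        1.32070022e+00, -6.65989579e-02]), 'qd': array([-0.00200907, -0.00080676, -0.00014431,  0.00025083, -0.00132646,
        0.00097873]), 'effort': array([ 2.37617569e-03, -5.31810200e+01, -3.52734303e+01,  7.09101255e-02,
        2.43897020e-02, -1.34877673e-04]), 'eef_pos': array([ 152.90483213, -528.05094544,  204.8771361 ]), 'eef_rot': array([-3.14042419e+00, -1.06930048e-04,  2.81807099e-01]), 'wrist_force': array([ 0.52488088,  0.31703996, -0.39829312]), 'moment': array([-0.03517108, -0.00774768, -0.03224764]), 'finger_force': 0.0, 'finger_gap': 94.32476814765477}
scene {'K': array([[399.87418634,   0.        , 276.96735199],
       [  0.        , 399.87418634, 210.32736139],
       [  0.        ,   0.        ,   1.        ]]), 'cam_to_world': array([[-8.50963405e-01,  3.39071059e-01, -4.01113575e-01,
         1.18111967e+02],
       [-5.24985899e-01, -5.26068472e-01,  6.69060362e-01,
         6.79138211e+02],
       [ 1.58458001e-02,  7.79924855e-01,  6.25672543e-01,
         6.96307838e+02],
       [ 0.00000000e+00,  0.00000000e+00,  0.00000000e+00,
         1.00000000e+00]])}
top {'K': array([[440.31993424,   0.        , 284.6100826 ],
       [  0.        , 440.31993424, 211.98548113],
       [  0.        ,   0.        ,   1.        ]]), 'cam_to_world': array([[ 1.53275121e-02,  9.87740025e-01, -1.55353499e-01,
         3.13410442e+02],
       [-9.99861164e-01,  1.41254170e-02, -8.83883754e-03,
        -2.11651121e+01],
       [-6.53604066e-03,  1.55467408e-01,  9.87819399e-01,
         1.33230776e+03],
       [ 0.00000000e+00,  0.00000000e+00,  0.00000000e+00,
         1.00000000e+00]])}
```

View pics/scene0.png

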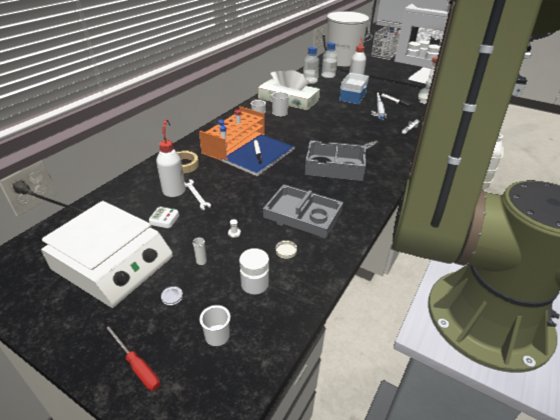

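View pics/top0.png

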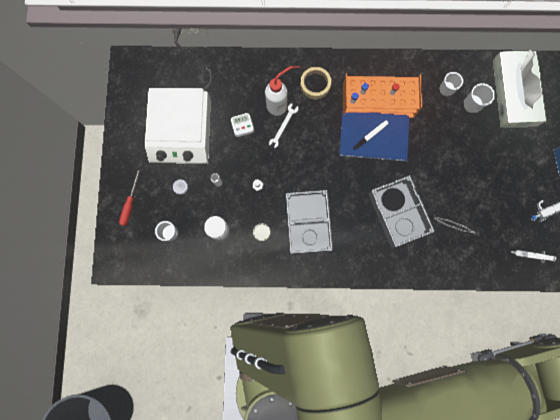

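The top view shows the upper tray near (309,222), the deep tray near (403,210), cone (180,186), tube (215,180), adapter (258,185), jar (215,228), beaker (166,231) and cap (262,232). I'll zoom in.

```bash
cat > h.py <<'E'
from cell import manip,camera,get_calibration
import cv2,numpy as np
def p2w(n,u,v,z):
    c=get_calibration(n);K=c["K"];T=c["cam_to_world"]
    d=np.linalg.inv(K)@[u,v,1];d=T[:3,:3]@[d[0],-d[1],-d[2]];o=T[:3,3]
    return (o+d*(z-o[2])/d[2])[:2].round(1)
def w2p(n,P):
    c=get_calibration(n);T=c["cam_to_world"];q=T[:3,:3].T@(np.array(P,float)-T[:3,3])
    q=c["K"]@[q[0],-q[1],-q[2]];return (q[:2]/q[2])
E
python3 - <<'E'
from h import *
a=cv2.imread("pics/top0.png")
x=cv2.resize(a[170:250,155:275],None,fx=6,fy=6,interpolation=cv2.INTER_CUBIC)
y=cv2.resize(a[170:255,280:440],None,fx=5,fy=5,interpolation=cv2.INTER_CUBIC)
cv2.imwrite("pics/a.png",x);cv2.imwrite("pics/b.png",y)
E
```

```text
(no output)
```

View pics/a.png

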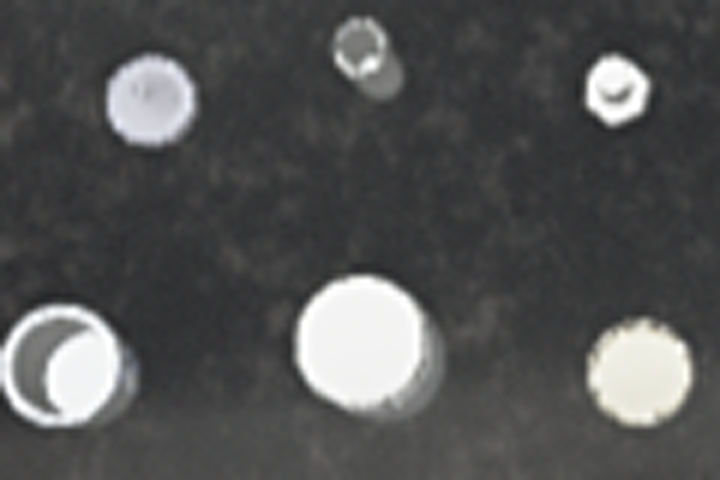

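View pics/b.png

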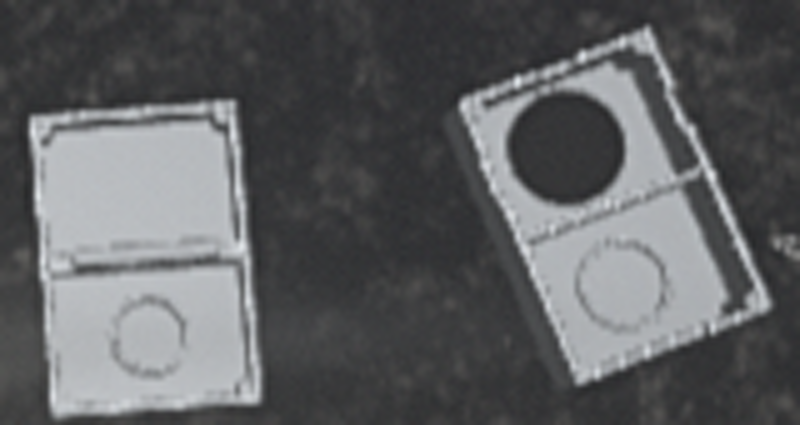

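```bash
cat > m0.py <<'E'
from h import *
from scipy.optimize import least_squares as LS
A=lambda X,Y:(155+(X+.5)/6-.5,170+(Y+.5)/6-.5)
B=lambda X,Y:(280+(X+.5)/5-.5,170+(Y+.5)/5-.5)
for n,X,Y,z in[("cone",151,101,8),("tube",360,47,67),("adapter",617,90,5),("jar",360,342,86),("beaker",61,366,61),("cap",640,373,14)]:
    print(n,p2w("top",*A(X,Y),z))
def fit(name,C,z,extra):
    # own corners order: (+x,+y),(+x,-y),(-x,-y),(-x,+y)
    O=[(90,62,z),(90,-62,z),(-90,-62,z),(-90,62,z)]+[e[:3] for e in extra]
    U=[B(*c) for c in C]+[B(*e[3:]) for e in extra]
    def f(p):
        c,s=np.cos(p[2]),np.sin(p[2])
        return np.ravel([w2p("top",(p[0]+c*x-s*y,p[1]+s*x+c*y,zz))-u for (x,y,zz),u in zip(O,U)])
    r=LS(f,[400,-100,0.]);print(name,r.x.round(3),r.fun.round(1))
fit("upper",[(32,116),(236,101),(262,402),(50,415)],40,[(-45,0,30,149,337)])
fit("lower",[(462,100),(650,28),(770,305),(576,383)],55,[(45,0,15,567,147),(-45,0,13,622,286)])
E
python3 m0.py
```

```text
cone [596.7 314.6]
tube [612.6 198.2]
adapter [606.5  75.9]
jar [464.4 189.1]
beaker [453.6 338. ]
cap [459.5  60. ]
upper [ 4.90385e+02 -8.08980e+01  8.00000e-02] [-0.3 -0.1  0.2  0.2 -0.1  0.1  0.1  0.3  0.1 -0.5]
lower [ 5.24299e+02 -3.54757e+02  3.74000e-01] [-1.  -0.2  0.1 -0.2  0.4  0.8 -0.1  0.2  0.1 -0.3  0.5 -0.5]
```

```bash
cat >> h.py <<'E'
def go(x,y,z,yaw=None):
    s=manip.read_state();p=s["eef_pos"];w=s["eef_rot"][2]
    d=np.array([x,y,z])-p;c,q=np.cos(w),np.sin(w)
    t=np.array([c*d[0]+q*d[1],q*d[0]-c*d[1],-d[2]])
    print("t",s["clock"],"at",p.round(1),"yaw",round(w,3),"shift mm tool",t.round(1),"dyaw",None if yaw is None else round(w-yaw,3))
def circ(n,P,r,img,col=(0,0,255)):
    for a in np.arange(0,6.28,.15):
        u=w2p(n,(P[0]+r*np.cos(a),P[1]+r*np.sin(a),P[2]));cv2.circle(img,(int(round(u[0]*S-O[0]*S)),int(round(u[1]*S-O[1]*S))),1,col,-1)
S=1;O=(0,0)
E
python3 - <<'E'
import h
from h import *
a=cv2.imread("pics/scene0.png");h.S=3;h.O=(140,130)
a=cv2.resize(a[130:330,140:400],None,fx=3,fy=3)
for x,y,z,r in[(596.7,314.6,0,22.5),(596.7,314.6,10,22.5),(612.6,198.2,67,13),(612.6,198.2,0,12),(606.5,75.9,43,9),(606.5,75.9,0,17),(464.4,189.1,86,31),(464.4,189.1,0,31),(459.5,60,14,25)]: circ("scene",(x,y,z),r,a)
for (px,py,w),L in(((490.4,-80.9,.08),[(90,62,40),(90,-62,40),(-90,-62,40),(-90,62,40),(-45,0,30),(0,43,62),(0,-43,62)]),((524.3,-354.8,.374),[(90,62,55),(90,-62,55),(-90,-62,55),(-90,62,55),(45,0,15),(-45,0,13)])):
    for x,y,z in L: circ("scene",(px+np.cos(w)*x-np.sin(w)*y,py+np.sin(w)*x+np.cos(w)*y,z),3,a)
cv2.imwrite("pics/ov.png",a)
E
```

```text
(no output)
```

View pics/ov.png

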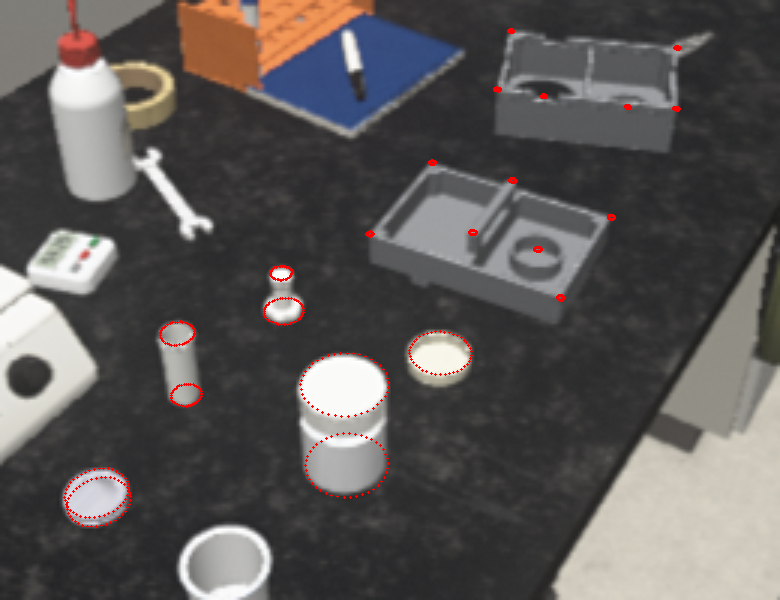

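The overlay shows the estimates matching in both cameras: projected outlines sit on the cone (97,497), tube, adapter, jar and both trays. Moving now.

Request:
arm_command --targets '[{"hand": 1, "yaw": -0.092}, {"x": 0.036, "y": -0.031}, {"x": 0.036, "y": -0.031}, {"x": 0.036, "y": -0.031}, {"x": 0.036, "y": -0.031}, {"x": 0.036, "y": -0.031}, {"x": 0.036, "y": -0.031}, {"x": 0.036, "y": -0.031}, {"x": 0.036, "y": -0.031}, {"x": 0.036, "y": -0.031}]' --newtons 30

```text
schema error: expected keys hand, x, y, z, yaw
```

Request:
arm_command --targets '[{"hand": 0.5, "x": 0.036, "y": -0.031}, {"hand": 0.5, "x": 0.036, "y": -0.031}, {"hand": 0.5, "x": 0.036, "y": -0.031}, {"hand": 0.5, "x": 0.036, "y": -0.031}, {"hand": 0.5, "x": 0.036, "y": -0.031}, {"hand": 0.5, "x": 0.036, "y": -0.031}, {"hand": 0.5, "x": 0.036, "y": -0.031}, {"hand": 0.5, "x": 0.036, "y": -0.031}, {"hand": 0.5, "x": 0.036, "y": -0.031}, {"hand": 0.5}]'

```text
schema error: expected keys hand, x, y, z, yaw
```

```bash
python3 -c "
from h import *
go(596.7,314.6,30,.374)"
```

```text
t 0.1 at [ 152.9 -528.1  205. ] yaw 0.282 shift mm tool [ 660.7 -686.   175. ] dyaw -0.092
```

All keys are needed in every row.

Request:
arm_command --targets '[{"hand": 1, "x": 0, "y": 0, "z": 0, "yaw": -0.092}, {"hand": 1, "x": 0.036, "y": -0.031, "z": 0, "yaw": 0}, {"hand": 1, "x": 0.036, "y": -0.031, "z": 0, "yaw": 0}, {"hand": 1, "x": 0.036, "y": -0.031, "z": 0, "yaw": 0}, {"hand": 1, "x": 0.036, "y": -0.031, "z": 0, "yaw": 0}, {"hand": 1, "x": 0.036, "y": -0.031, "z": 0, "yaw": 0}, {"hand": 1, "x": 0.036, "y": -0.031, "z": 0, "yaw": 0}, {"hand": 1, "x": 0.036, "y": -0.031, "z": 0, "yaw": 0}, {"hand": 1, "x": 0.036, "y": -0.031, "z": 0, "yaw": 0}, {"hand": 1, "x": 0.036, "y": -0.031, "z": 0, "yaw": 0}]' --newtons 30

```text
clock: 1.1
eef_pos: [353.0, -148.4, 205.5]
eef_rot: [3.141, -0.0, 0.373]
wrist_force: [0.7, -0.4, 1.3]
finger_gap: 94.5
finger_force: 0.0
```

Request:
arm_command --targets '[{"hand": 0.5, "x": 0.036, "y": -0.031, "z": 0, "yaw": 0}, {"hand": 0.5, "x": 0.036, "y": -0.031, "z": 0, "yaw": 0}, {"hand": 0.5, "x": 0.036, "y": -0.031, "z": 0, "yaw": 0}, {"hand": 0.5, "x": 0.036, "y": -0.031, "z": 0, "yaw": 0}, {"hand": 0.5, "x": 0.036, "y": -0.031, "z": 0, "yaw": 0}, {"hand": 0.5, "x": 0.036, "y": -0.031, "z": 0, "yaw": 0}, {"hand": 0.5, "x": 0.036, "y": -0.031, "z": 0, "yaw": 0}, {"hand": 0.5, "x": 0.036, "y": -0.031, "z": 0, "yaw": 0}, {"hand": 0.5, "x": 0.036, "y": -0.031, "z": 0, "yaw": 0}, {"hand": 0.5, "x": 0, "y": 0, "z": 0, "yaw": 0}]'

```text
clock: 2.1
eef_pos: [553.1, 231.7, 203.6]
eef_rot: [-3.141, 0.002, 0.377]
wrist_force: [-0.5, -0.4, -0.3]
finger_gap: 70.4
finger_force: 0.0
```

```bash
python3 -c "
from h import *
go(596.7,314.6,30,.374)"
```

```text
t 2.1 at [553.1 231.7 203.6] yaw 0.377 shift mm tool [ 71.1 -61.  173.6] dyaw 0.003
```

Request:
arm_command --targets '[{"hand": 0.5, "x": 0.0355, "y": -0.0305, "z": 0, "yaw": 0.003}, {"hand": 0.5, "x": 0.0355, "y": -0.0305, "z": 0, "yaw": 0}, {"hand": 0.5, "x": 0, "y": 0, "z": 0.045, "yaw": 0}, {"hand": 0.5, "x": 0, "y": 0, "z": 0.045, "yaw": 0}, {"hand": 0.5, "x": 0, "y": 0, "z": 0.045, "yaw": 0}, {"hand": 0.5, "x": 0, "y": 0, "z": 0.035, "yaw": 0}, {"hand": 0.5, "x": 0, "y": 0, "z": 0.02, "yaw": 0}, {"hand": 0.5, "x": 0, "y": 0, "z": 0, "yaw": 0}]'

```text
clock: 2.9
eef_pos: [594.6, 309.1, 12.0]
eef_rot: [3.141, 0.006, 0.371]
wrist_force: [-0.4, 0.9, 1.2]
finger_gap: 70.4
finger_force: 0.0
```

```bash
python3 -c "
from h import *
go(596.7,314.6,3,.374)"
```

```text
t 2.9 at [594.6 309.1  12. ] yaw 0.371 shift mm tool [ 3.9 -4.3  9. ] dyaw -0.003
```

Request:
arm_command --targets '[{"hand": 0.5, "x": 0.004, "y": -0.004, "z": 0.009, "yaw": -0.003}, {"hand": 0.5, "x": 0, "y": 0, "z": 0, "yaw": 0}, {"hand": -0.5, "x": 0, "y": 0, "z": 0, "yaw": 0}, {"hand": -0.5, "x": 0, "y": 0, "z": 0, "yaw": 0}, {"hand": -0.5, "x": 0, "y": 0, "z": 0, "yaw": 0}, {"hand": -0.5, "x": 0, "y": 0, "z": 0, "yaw": 0}, {"hand": -0.5, "x": 0, "y": 0, "z": 0, "yaw": 0}]'

```text
clock: 3.6
eef_pos: [598.8, 315.7, 7.0]
eef_rot: [-3.142, -0.001, 0.374]
wrist_force: [-1.4, -0.0, 3.0]
finger_gap: 42.9
finger_force: 30.0
```

```bash
python3 -c "
from h import *
go(596.7,314.6,205,.374);c,s=np.cos(.374),np.sin(.374)
print(524.3+45*c,-354.8+45*s, 524.3-45*c,-354.8-45*s)"
```

```text
t 3.6 at [598.8 315.7   7. ] yaw 0.374 shift mm tool [  -2.4    0.2 -198. ] dyaw -0.0
566.1893043106962 -338.35961726826633 482.41069568930374 -371.2403827317337
```

Request:
arm_command --targets '[{"hand": 0.5, "x": 0, "y": 0, "z": 0, "yaw": 0}, {"hand": 0.5, "x": 0, "y": 0, "z": 0, "yaw": 0}, {"hand": 0.5, "x": -0.001, "y": 0, "z": 0.003, "yaw": 0}, {"hand": 0.5, "x": 0, "y": 0, "z": 0, "yaw": 0}]'

```text
clock: 4.0
eef_pos: [597.3, 315.1, 2.8]
eef_rot: [3.142, 0.001, 0.374]
wrist_force: [0.2, -0.0, -0.3]
finger_gap: 69.1
finger_force: 0.0
```

Request:
arm_command --targets '[{"hand": -0.5, "x": 0, "y": 0, "z": 0, "yaw": 0}, {"hand": -0.5, "x": 0, "y": 0, "z": 0, "yaw": 0}, {"hand": -0.5, "x": 0, "y": 0, "z": 0, "yaw": 0}, {"hand": -0.5, "x": 0, "y": 0, "z": 0, "yaw": 0}, {"hand": -0.5, "x": 0, "y": 0, "z": -0.002, "yaw": 0}, {"hand": -0.5, "x": 0, "y": 0, "z": -0.005, "yaw": 0}, {"hand": -0.5, "x": 0, "y": 0, "z": -0.01, "yaw": 0}, {"hand": -0.5, "x": 0, "y": 0, "z": -0.02, "yaw": 0}, {"hand": -0.5, "x": 0, "y": 0, "z": -0.03, "yaw": 0}, {"hand": -0.5, "x": 0, "y": 0, "z": 0, "yaw": 0}]'

```text
clock: 5.0
eef_pos: [599.6, 316.2, 75.9]
eef_rot: [-3.141, -0.007, 0.374]
wrist_force: [1.3, -0.4, 0.3]
finger_gap: 43.2
finger_force: 29.9
```

```bash
python3 -c "
from h import *
go(566.2,-338.4,80,.374)
cv2.imwrite('pics/c1.png',cv2.resize(camera('scene')[150:350,60:330,::-1],None,fx=2.5,fy=2.5))
"
```

```text
t 5.0 at [599.6 316.2  75.9] yaw 0.374 shift mm tool [-270.2  597.1   -4.1] dyaw -0.0
```

View pics/c1.png

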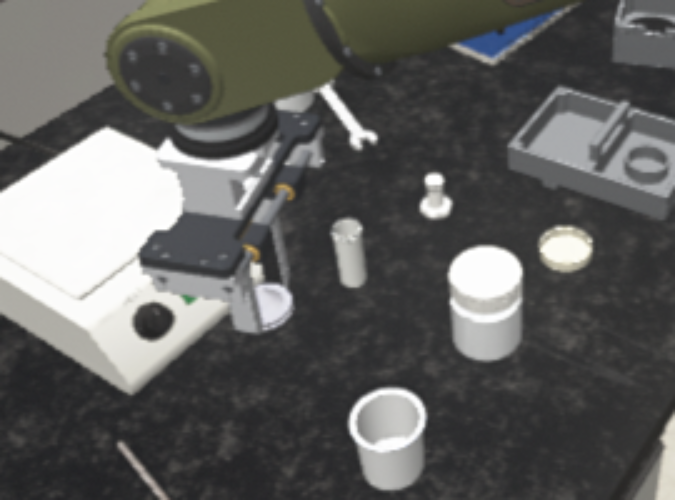

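Cone is held between the fingers at about (262,300), level and off the table. Carrying it to the pad.

Request:
arm_command --targets '[{"hand": -0.5, "x": 0, "y": 0, "z": -0.035, "yaw": 0}, {"hand": -0.5, "x": 0, "y": 0.02, "z": -0.035, "yaw": 0}, {"hand": -0.5, "x": -0.018, "y": 0.04, "z": 0, "yaw": 0}, {"hand": -0.5, "x": -0.018, "y": 0.04, "z": 0, "yaw": 0}, {"hand": -0.5, "x": -0.018, "y": 0.04, "z": 0, "yaw": 0}, {"hand": -0.5, "x": -0.018, "y": 0.04, "z": 0, "yaw": 0}, {"hand": -0.5, "x": -0.018, "y": 0.04, "z": 0, "yaw": 0}, {"hand": -0.5, "x": -0.018, "y": 0.04, "z": 0, "yaw": 0}, {"hand": -0.5, "x": -0.018, "y": 0.04, "z": 0, "yaw": 0}, {"hand": -0.5, "x": -0.018, "y": 0.04, "z": 0, "yaw": 0}]'

```text
clock: 6.05
eef_pos: [587.2, -55.5, 140.0]
eef_rot: [-3.141, 0.001, 0.374]
wrist_force: [0.7, 0.9, -0.7]
finger_gap: 43.1
finger_force: 29.9
```

Request:
arm_command --targets '[{"hand": -0.5, "x": -0.02, "y": 0.041, "z": 0, "yaw": 0}, {"hand": -0.5, "x": -0.02, "y": 0.041, "z": 0, "yaw": 0}, {"hand": -0.5, "x": -0.02, "y": 0.041, "z": 0, "yaw": 0}, {"hand": -0.5, "x": -0.02, "y": 0.041, "z": 0, "yaw": 0}, {"hand": -0.5, "x": -0.02, "y": 0.041, "z": 0, "yaw": 0}, {"hand": -0.5, "x": -0.02, "y": 0.03, "z": 0, "yaw": 0}, {"hand": -0.5, "x": -0.006, "y": 0.02, "z": 0, "yaw": 0}, {"hand": -0.5, "x": 0, "y": 0, "z": 0, "yaw": 0}, {"hand": -0.5, "x": 0, "y": 0, "z": 0, "yaw": 0}]'

```text
clock: 6.95
eef_pos: [563.4, -336.9, 139.7]
eef_rot: [-3.14, 0.001, 0.373]
wrist_force: [-0.6, -0.4, -0.5]
finger_gap: 43.3
finger_force: 29.9
```

```bash
python3 -c "
from h import *
go(566.2,-338.4,19,.374)"
```

```text
t 6.95 at [ 563.4 -336.9  139.7] yaw 0.373 shift mm tool [  2.1   2.5 120.7] dyaw -0.001
```

Request:
arm_command --targets '[{"hand": -0.5, "x": 0.002, "y": 0.002, "z": 0.04, "yaw": 0}, {"hand": -0.5, "x": 0, "y": 0, "z": 0.04, "yaw": 0}, {"hand": -0.5, "x": 0, "y": 0, "z": 0.025, "yaw": 0}, {"hand": -0.5, "x": 0, "y": 0, "z": 0.007, "yaw": 0}, {"hand": -0.5, "x": 0, "y": 0, "z": 0.003, "yaw": 0}, {"hand": -0.5, "x": 0, "y": 0, "z": 0, "yaw": 0}, {"hand": -0.5, "x": 0, "y": 0, "z": 0, "yaw": 0}]'

```text
clock: 7.65
eef_pos: [567.0, -338.6, 27.1]
eef_rot: [3.14, -0.001, 0.374]
wrist_force: [0.2, -0.0, -0.9]
finger_gap: 43.2
finger_force: 29.9
```

```bash
python3 -c "
from h import *
go(566.2,-338.4,19,.374)"
```

```text
t 7.65 at [ 567.  -338.6   27.1] yaw 0.374 shift mm tool [-0.6 -0.5  8.1] dyaw 0.0
```

Request:
arm_command --targets '[{"hand": -0.5, "x": 0, "y": 0, "z": 0.003, "yaw": 0}, {"hand": -0.5, "x": 0, "y": 0, "z": 0.001, "yaw": 0}, {"hand": -0.5, "x": 0, "y": 0, "z": 0, "yaw": 0}]'

```text
clock: 7.95
eef_pos: [566.2, -338.4, 21.5]
eef_rot: [3.142, 0.0, 0.374]
wrist_force: [-0.7, 1.1, 0.3]
finger_gap: 43.1
finger_force: 29.9
```

Request:
arm_command --targets '[{"hand": -0.5, "x": 0, "y": 0, "z": 0.0015, "yaw": 0}, {"hand": -0.5, "x": 0, "y": 0, "z": 0, "yaw": 0}]'

```text
clock: 8.15
eef_pos: [566.1, -338.4, 19.7]
eef_rot: [-3.141, 0.0, 0.374]
wrist_force: [-0.0, -0.2, 0.0]
finger_gap: 43.1
finger_force: 29.9
```

Request:
arm_command --targets '[{"hand": -0.5, "x": 0, "y": 0, "z": 0.001, "yaw": 0}, {"hand": -0.5, "x": 0, "y": 0, "z": 0, "yaw": 0}]'

```text
clock: 8.35
eef_pos: [566.2, -338.3, 18.8]
eef_rot: [-3.141, 0.0, 0.374]
wrist_force: [-0.2, 0.4, -1.0]
finger_gap: 43.0
finger_force: 29.9
```

Now ~1 mm more, release to a modest opening, raise.

Request:
arm_command --targets '[{"hand": -0.5, "x": 0, "y": 0, "z": 0.001, "yaw": 0}, {"hand": -0.5, "x": 0, "y": 0, "z": 0, "yaw": 0}, {"hand": 0.3, "x": 0, "y": 0, "z": 0, "yaw": 0}, {"hand": 0.3, "x": 0, "y": 0, "z": 0, "yaw": 0}, {"hand": 0.3, "x": 0, "y": 0, "z": -0.01, "yaw": 0}, {"hand": 0.3, "x": 0, "y": 0, "z": -0.04, "yaw": 0}, {"hand": 0.3, "x": 0, "y": 0, "z": -0.045, "yaw": 0}, {"hand": 0.3, "x": 0, "y": -0.02, "z": -0.04, "yaw": 0}, {"hand": 0, "x": 0, "y": -0.047, "z": 0, "yaw": 0}, {"hand": 0, "x": 0, "y": -0.047, "z": 0, "yaw": 0}]'

```text
clock: 9.35
eef_pos: [524.2, -231.5, 154.6]
eef_rot: [3.14, -0.002, 0.373]
wrist_force: [1.2, 0.4, -0.8]
finger_gap: 49.1
finger_force: 0.0
```

```bash
python3 -c "
from h import *
go(606.5,75.9,14,.374)
cv2.imwrite('pics/c2.png',cv2.resize(camera('scene')[130:190,290:390,::-1],None,fx=4,fy=4))
"
```

```text
t 9.35 at [ 524.2 -231.5  154.6] yaw 0.373 shift mm tool [ 188.6 -256.3  140.6] dyaw -0.001
```

View pics/c2.png

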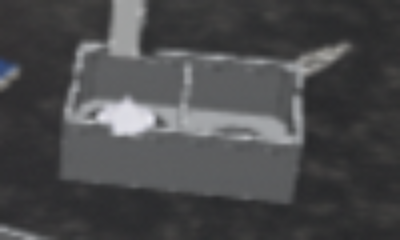

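Cone sits tip up on the pad at about (128,117). On to the adapter.

Request:
arm_command --targets '[{"hand": 0, "x": 0.027, "y": -0.0366, "z": 0, "yaw": 0}, {"hand": 0, "x": 0.027, "y": -0.0366, "z": 0, "yaw": 0}, {"hand": 0, "x": 0.027, "y": -0.0366, "z": 0, "yaw": 0}, {"hand": 0, "x": 0.027, "y": -0.0366, "z": 0, "yaw": 0}, {"hand": 0, "x": 0.027, "y": -0.0366, "z": 0, "yaw": 0}, {"hand": 0, "x": 0.027, "y": -0.0366, "z": 0, "yaw": 0}, {"hand": 0, "x": 0.026, "y": -0.0366, "z": 0, "yaw": 0}, {"hand": 0, "x": 0, "y": 0, "z": 0.03, "yaw": 0}, {"hand": 0, "x": 0, "y": 0, "z": 0.03, "yaw": 0}, {"hand": 0, "x": 0, "y": 0, "z": 0, "yaw": 0}]'

```text
clock: 10.4
eef_pos: [604.3, 75.1, 89.8]
eef_rot: [-3.14, 0.006, 0.374]
wrist_force: [-0.8, -0.7, 0.1]
finger_gap: 47.0
finger_force: 0.0
```

```bash
python3 -c "
from h import *
go(606.5,75.9,14,.374)
a=camera('top');cv2.imwrite('pics/c3.png',cv2.resize(a[165:255,340:440,::-1],None,fx=5,fy=5,interpolation=cv2.INTER_CUBIC))
"
```

```text
t 10.4 at [604.3  75.1  89.8] yaw 0.374 shift mm tool [ 2.4  0.1 75.8] dyaw 0.0
```

View pics/c3.png

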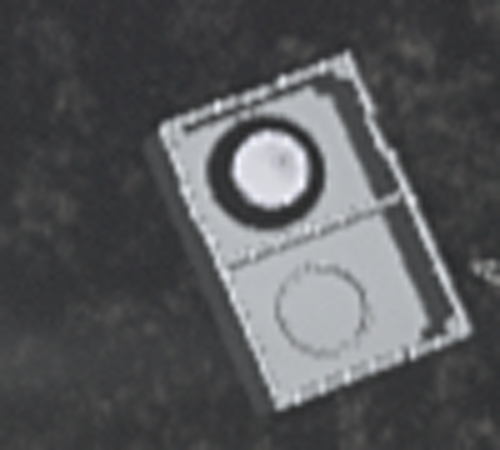

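The cone (270,168) is within ~2 mm of the pad centre (267,171), and the tray hasn't moved. Gripping the adapter.

Request:
arm_command --targets '[{"hand": 0, "x": 0.002, "y": 0, "z": 0.03, "yaw": 0}, {"hand": 0, "x": 0, "y": 0, "z": 0.03, "yaw": 0}, {"hand": 0, "x": 0, "y": 0, "z": 0.016, "yaw": 0}, {"hand": 0, "x": 0, "y": 0, "z": 0, "yaw": 0}, {"hand": -1, "x": 0, "y": 0, "z": 0, "yaw": 0}, {"hand": -1, "x": 0, "y": 0, "z": 0, "yaw": 0}, {"hand": -1, "x": 0, "y": 0, "z": 0, "yaw": 0}, {"hand": -1, "x": 0, "y": 0, "z": 0, "yaw": 0}, {"hand": -1, "x": 0, "y": 0, "z": 0, "yaw": 0}, {"hand": -1, "x": 0, "y": 0, "z": 0, "yaw": 0}]' --newtons 20

```text
clock: 11.45
eef_pos: [608.3, 75.7, 17.6]
eef_rot: [3.141, -0.001, 0.374]
wrist_force: [-1.2, 0.7, 6.3]
finger_gap: 17.2
finger_force: 20.0
```

Request:
arm_command --targets '[{"hand": -1, "x": 0, "y": 0, "z": -0.005, "yaw": 0}, {"hand": -1, "x": 0, "y": 0, "z": -0.025, "yaw": 0}, {"hand": -1, "x": 0, "y": 0, "z": -0.045, "yaw": 0}, {"hand": -1, "x": 0, "y": 0, "z": -0.045, "yaw": 0}, {"hand": -1, "x": 0, "y": 0, "z": 0, "yaw": 0}]'

```text
clock: 11.95
eef_pos: [610.4, 75.8, 143.7]
eef_rot: [3.139, -0.009, 0.374]
wrist_force: [0.3, -0.3, -0.6]
finger_gap: 17.2
finger_force: 20.0
```

```bash
python3 -c "
from h import *
go(482.4,-371.2,24,.374)
"
```

```text
t 11.95 at [610.4  75.8 143.7] yaw 0.374 shift mm tool [-282.4  369.4  119.7] dyaw -0.0
```

Request:
arm_command --targets '[{"hand": -1, "x": -0.028, "y": 0.037, "z": 0, "yaw": 0}, {"hand": -1, "x": -0.028, "y": 0.037, "z": 0, "yaw": 0}, {"hand": -1, "x": -0.028, "y": 0.037, "z": 0, "yaw": 0}, {"hand": -1, "x": -0.028, "y": 0.037, "z": 0, "yaw": 0}, {"hand": -1, "x": -0.028, "y": 0.037, "z": 0, "yaw": 0}, {"hand": -1, "x": -0.028, "y": 0.037, "z": 0, "yaw": 0}, {"hand": -1, "x": -0.028, "y": 0.037, "z": 0, "yaw": 0}, {"hand": -1, "x": -0.028, "y": 0.037, "z": 0, "yaw": 0}, {"hand": -1, "x": -0.028, "y": 0.037, "z": 0, "yaw": 0}, {"hand": -1, "x": -0.028, "y": 0.037, "z": 0, "yaw": 0}]'

```text
clock: 12.95
eef_pos: [481.3, -372.7, 136.5]
eef_rot: [-3.141, 0.0, 0.374]
wrist_force: [0.6, 0.4, -1.1]
finger_gap: 17.0
finger_force: 20.0
```

Request:
arm_command --targets '[{"hand": -1, "x": 0, "y": 0, "z": 0.02, "yaw": 0}, {"hand": -1, "x": 0, "y": 0, "z": 0.02, "yaw": 0}, {"hand": -1, "x": 0, "y": 0, "z": 0, "yaw": 0}, {"hand": -1, "x": 0, "y": 0, "z": 0, "yaw": 0}]'

```text
clock: 13.35
eef_pos: [482.4, -370.9, 97.1]
eef_rot: [-3.141, 0.0, 0.374]
wrist_force: [0.4, -0.3, -0.2]
finger_gap: 17.1
finger_force: 20.0
```

```bash
python3 -c "
from h import *
go(482.4,-371.2,24,.374)
"
```

```text
t 13.35 at [ 482.4 -370.9   97.1] yaw 0.374 shift mm tool [-0.1  0.3 73.1] dyaw -0.0
```

Request:
arm_command --targets '[{"hand": -1, "x": 0, "y": 0, "z": 0.035, "yaw": 0}, {"hand": -1, "x": 0, "y": 0, "z": 0.03, "yaw": 0}, {"hand": -1, "x": 0, "y": 0, "z": 0.003, "yaw": 0}, {"hand": -1, "x": 0, "y": 0, "z": 0.002, "yaw": 0}, {"hand": -1, "x": 0, "y": 0, "z": 0, "yaw": 0}, {"hand": -1, "x": 0, "y": 0, "z": 0, "yaw": 0}]'

```text
clock: 13.95
eef_pos: [483.1, -371.6, 28.7]
eef_rot: [3.139, -0.001, 0.374]
wrist_force: [-0.0, 0.9, -0.1]
finger_gap: 17.2
finger_force: 20.0
```

Request:
arm_command --targets '[{"hand": -1, "x": 0, "y": 0, "z": 0.002, "yaw": 0}, {"hand": -1, "x": 0, "y": 0, "z": 0, "yaw": 0}, {"hand": -1, "x": 0, "y": 0, "z": 0, "yaw": 0}]'

```text
clock: 14.25
eef_pos: [482.4, -371.1, 25.2]
eef_rot: [3.141, -0.0, 0.374]
wrist_force: [0.1, 0.9, -1.0]
finger_gap: 17.4
finger_force: 20.0
```

Request:
arm_command --targets '[{"hand": -1, "x": 0, "y": 0, "z": 0.0015, "yaw": 0}, {"hand": -1, "x": 0, "y": 0, "z": 0, "yaw": 0}, {"hand": -1, "x": 0, "y": 0, "z": 0, "yaw": 0}]'

```text
clock: 14.55
eef_pos: [482.4, -371.1, 23.4]
eef_rot: [-3.141, 0.0, 0.374]
wrist_force: [-0.1, 0.2, 0.1]
finger_gap: 17.1
finger_force: 20.0
```

Request:
arm_command --targets '[{"hand": -1, "x": 0, "y": 0, "z": 0.0015, "yaw": 0}, {"hand": -1, "x": 0, "y": 0, "z": 0, "yaw": 0}, {"hand": -1, "x": 0, "y": 0, "z": 0, "yaw": 0}]'

```text
clock: 14.85
eef_pos: [482.5, -371.1, 22.6]
eef_rot: [3.141, -0.0, 0.374]
wrist_force: [-2.3, 2.1, 7.3]
finger_gap: 17.2
finger_force: 20.0
```

Contact with the floor; release and rise, turning for the tray handle.

Request:
arm_command --targets '[{"hand": -0.3, "x": 0, "y": 0, "z": 0, "yaw": 0}, {"hand": -0.3, "x": 0, "y": 0, "z": 0, "yaw": 0}, {"hand": -0.3, "x": 0, "y": 0, "z": -0.01, "yaw": 0}, {"hand": -0.3, "x": 0, "y": 0, "z": -0.04, "yaw": 0}, {"hand": -0.3, "x": 0, "y": 0, "z": -0.045, "yaw": 0}, {"hand": -0.3, "x": 0, "y": 0, "z": -0.04, "yaw": -0.142}, {"hand": -0.3, "x": 0, "y": 0, "z": 0, "yaw": -0.142}, {"hand": -0.3, "x": 0, "y": 0, "z": 0, "yaw": -0.142}, {"hand": -0.3, "x": 0, "y": 0, "z": 0, "yaw": -0.142}, {"hand": -0.3, "x": 0, "y": 0, "z": 0, "yaw": -0.142}]'

```text
clock: 15.85
eef_pos: [482.4, -371.1, 157.7]
eef_rot: [3.141, 0.0, 1.09]
wrist_force: [-0.9, -0.4, -0.3]
finger_gap: 32.8
finger_force: 0.0
```

Request:
arm_command --targets '[{"hand": -0.3, "x": 0, "y": 0, "z": 0, "yaw": -0.142}, {"hand": -0.3, "x": 0, "y": 0, "z": 0, "yaw": -0.142}, {"hand": -0.3, "x": 0, "y": 0, "z": 0, "yaw": -0.142}, {"hand": -0.3, "x": 0, "y": 0, "z": 0, "yaw": -0.141}, {"hand": -0.3, "x": 0, "y": 0, "z": 0, "yaw": 0}, {"hand": -0.3, "x": 0, "y": 0, "z": 0, "yaw": 0}]'

```text
clock: 16.45
eef_pos: [482.4, -371.1, 157.3]
eef_rot: [3.141, 0.0, 1.646]
wrist_force: [0.4, 0.2, -0.2]
finger_gap: 33.0
finger_force: 0.0
```

```bash
python3 -c "
from h import *
go(490.4,-80.9,36,1.651)
"
```

```text
t 16.45 at [ 482.4 -371.1  157.3] yaw 1.646 shift mm tool [288.8  29.9 121.3] dyaw -0.005
```

Request:
arm_command --targets '[{"hand": -0.3, "x": 0.041, "y": 0.0043, "z": 0, "yaw": -0.005}, {"hand": -0.3, "x": 0.041, "y": 0.0042, "z": 0, "yaw": 0}, {"hand": -0.3, "x": 0.041, "y": 0.0042, "z": 0, "yaw": 0}, {"hand": -0.3, "x": 0.041, "y": 0.0042, "z": 0, "yaw": 0}, {"hand": -0.3, "x": 0.041, "y": 0.0042, "z": 0, "yaw": 0}, {"hand": -0.3, "x": 0.041, "y": 0.0042, "z": 0, "yaw": 0}, {"hand": -0.3, "x": 0.041, "y": 0.0042, "z": 0, "yaw": 0}, {"hand": -0.3, "x": 0, "y": 0, "z": 0.04, "yaw": 0}, {"hand": -0.3, "x": 0, "y": 0, "z": 0, "yaw": 0}, {"hand": -0.3, "x": 0, "y": 0, "z": 0, "yaw": 0}]'

```text
clock: 17.45
eef_pos: [487.6, -82.9, 117.5]
eef_rot: [-3.141, -0.0, 1.653]
wrist_force: [0.3, -0.6, 0.6]
finger_gap: 32.9
finger_force: 0.0
```

```bash
python3 -c "
from h import *
go(490.4,-80.9,36,1.651)
a=camera('top');x=cv2.resize(a[165:255,340:440,::-1],None,fx=5,fy=5,interpolation=cv2.INTER_CUBIC)
b=camera('scene');y=cv2.resize(b[140:190,300:375,::-1],None,fx=5,fy=5,interpolation=cv2.INTER_CUBIC)
z=np.zeros((450,875,3),np.uint8);z[:450,:500]=x;z[:250,500:]=y;cv2.imwrite('pics/c4.png',cv2.resize(z,(788,405)))
"
```

```text
t 17.45 at [487.6 -82.9 117.5] yaw 1.653 shift mm tool [ 1.8  3.  81.5] dyaw 0.002
```

View pics/c4.png

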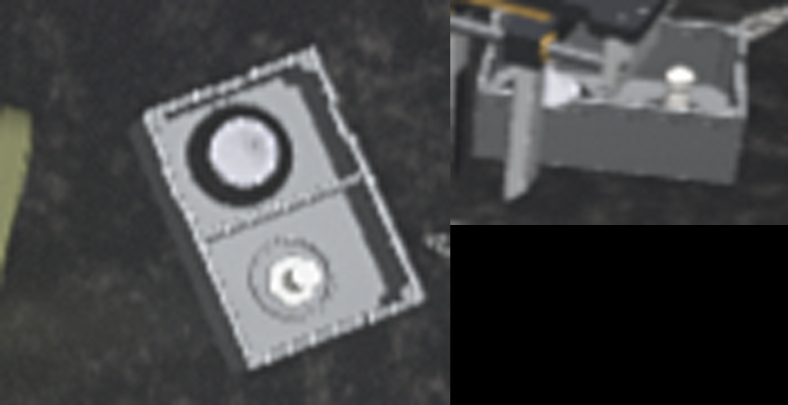

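Adapter stands inside the ring (295,278), upright; cone fine. Now grip the handle, and refit the lower tray pose.

Request:
arm_command --targets '[{"hand": -0.3, "x": 0.002, "y": 0.003, "z": 0.03, "yaw": 0.002}, {"hand": -0.3, "x": 0, "y": 0, "z": 0.03, "yaw": 0}, {"hand": -0.3, "x": 0, "y": 0, "z": 0.018, "yaw": 0}, {"hand": -0.3, "x": 0, "y": 0, "z": 0, "yaw": 0}, {"hand": -0.3, "x": 0, "y": 0, "z": 0, "yaw": 0}, {"hand": -1, "x": 0, "y": 0, "z": 0, "yaw": 0}, {"hand": -1, "x": 0, "y": 0, "z": 0, "yaw": 0}, {"hand": -1, "x": 0, "y": 0, "z": 0, "yaw": 0}, {"hand": -1, "x": 0, "y": 0, "z": 0, "yaw": 0}, {"hand": -1, "x": 0, "y": 0, "z": 0, "yaw": 0}]' --newtons 60

```text
clock: 18.55
eef_pos: [490.8, -80.4, 39.6]
eef_rot: [3.141, 0.0, 1.654]
wrist_force: [-2.2, -0.7, 7.5]
finger_gap: 9.6
finger_force: 60.0
```

```bash
python3 - <<'E'
from h import *
go(490.4,-80.9,36,1.651)
import re
src=open('m0.py').read().split('for n,X')[0]+'def fit'+open('m0.py').read().split('def fit')[1].split('fit("upper"')[0]
exec(src)
B=lambda X,Y:(340+(X/.9+.5)/5-.5,165+(Y/.9+.5)/5-.5)
fit("lower",[(147,113),(314,48),(421,298),(250,367)],55,[(45,0,15,239,155),(-45,0,13,290,280)])
fit("lower nc",[(147,113),(314,48),(421,298),(250,367)],55,[])
E
```

```text
t 18.55 at [490.8 -80.4  39.6] yaw 1.654 shift mm tool [-0.4 -0.4  3.6] dyaw 0.003
lower [ 5.24089e+02 -3.54612e+02  3.76000e-01] [-1.3 -0.2  0.2 -0.2  0.9  0.7 -0.5  0.4  0.3 -0.3  0.4 -0.5]
lower nc [ 5.24633e+02 -3.55168e+02  3.76000e-01] [-1.2 -0.3  0.4 -0.4  1.   0.5 -0.3  0.2]
```

Request:
arm_command --targets '[{"hand": -1, "x": 0, "y": 0, "z": -0.005, "yaw": 0}, {"hand": -1, "x": 0, "y": 0, "z": -0.02, "yaw": 0}, {"hand": -1, "x": 0, "y": 0, "z": -0.035, "yaw": 0}, {"hand": -1, "x": 0, "y": 0, "z": -0.035, "yaw": 0}, {"hand": -1, "x": 0, "y": 0, "z": -0.03, "yaw": -0.05}, {"hand": -1, "x": 0, "y": 0, "z": 0, "yaw": -0.1}, {"hand": -1, "x": 0, "y": 0, "z": 0, "yaw": -0.1}, {"hand": -1, "x": 0, "y": 0, "z": 0, "yaw": -0.042}, {"hand": -1, "x": 0, "y": 0, "z": 0, "yaw": 0}, {"hand": -1, "x": 0, "y": 0, "z": 0, "yaw": 0}]'

```text
clock: 19.55
eef_pos: [490.3, -80.3, 163.9]
eef_rot: [-3.141, -0.0, 1.944]
wrist_force: [0.0, -0.3, -1.9]
finger_gap: 9.4
finger_force: 60.0
```

```bash
python3 - <<'E'
from h import *
go(524.4,-354.3,110,1.946)
E
```

```text
t 19.55 at [490.3 -80.3 163.9] yaw 1.944 shift mm tool [-267.5  -68.2   53.9] dyaw -0.002
```

Request:
arm_command --targets '[{"hand": -1, "x": -0.02, "y": -0.005, "z": 0, "yaw": -0.002}, {"hand": -1, "x": -0.035, "y": -0.009, "z": 0, "yaw": 0}, {"hand": -1, "x": -0.04, "y": -0.01, "z": 0, "yaw": 0}, {"hand": -1, "x": -0.04, "y": -0.01, "z": 0, "yaw": 0}, {"hand": -1, "x": -0.04, "y": -0.01, "z": 0, "yaw": 0}, {"hand": -1, "x": -0.04, "y": -0.01, "z": 0, "yaw": 0}, {"hand": -1, "x": -0.035, "y": -0.009, "z": 0, "yaw": 0}, {"hand": -1, "x": -0.0175, "y": -0.005, "z": 0.02, "yaw": 0}, {"hand": -1, "x": 0, "y": 0, "z": 0.02, "yaw": 0}, {"hand": -1, "x": 0, "y": 0, "z": 0, "yaw": 0}]'

```text
clock: 20.55
eef_pos: [524.3, -353.7, 120.8]
eef_rot: [-3.139, -0.005, 1.946]
wrist_force: [0.1, 0.3, -1.7]
finger_gap: 10.0
finger_force: 60.0
```

Request:
arm_command --targets '[{"hand": -1, "x": 0, "y": 0, "z": 0, "yaw": 0}, {"hand": -1, "x": 0, "y": 0, "z": 0, "yaw": 0}]'

```text
clock: 20.75
eef_pos: [526.2, -354.0, 125.4]
eef_rot: [3.141, 0.001, 1.948]
wrist_force: [-0.1, 0.2, -1.2]
finger_gap: 9.6
finger_force: 60.0
```

```bash
python3 - <<'E'
from h import *
go(524.4,-354.3,98,1.946)
a=camera('scene');cv2.imwrite('pics/c5.png',cv2.resize(a[105:195,280:400,::-1],None,fx=6,fy=6,interpolation=cv2.INTER_CUBIC))
E
```

```text
t 20.75 at [ 526.2 -354.   125.4] yaw 1.948 shift mm tool [ 0.4 -1.7 27.4] dyaw 0.002
```

View pics/c5.png

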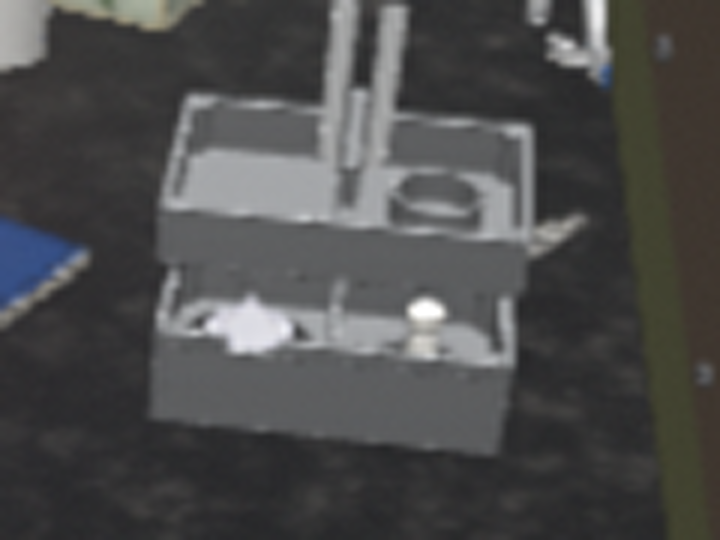

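The tray hangs level over the deep tray, collar above the adapter end. Lowering to just above the notches.

Request:
arm_command --targets '[{"hand": -1, "x": 0, "y": -0.001, "z": 0.01, "yaw": 0.002}, {"hand": -1, "x": 0, "y": 0, "z": 0.012, "yaw": 0}, {"hand": -1, "x": 0, "y": 0, "z": 0.003, "yaw": 0}, {"hand": -1, "x": 0, "y": 0, "z": 0, "yaw": 0}, {"hand": -1, "x": 0, "y": 0, "z": 0, "yaw": 0}]'

```text
clock: 21.3
eef_pos: [524.8, -354.5, 99.0]
eef_rot: [3.142, 0.0, 1.946]
wrist_force: [-0.6, 0.8, -2.2]
finger_gap: 9.2
finger_force: 60.0
```

```bash
python3 - <<'E'
from h import *
go(524.4,-354.3,86.6,1.946)
E
```

```text
t 21.3 at [ 524.8 -354.5   99. ] yaw 1.946 shift mm tool [ 0.3 -0.3 12.4] dyaw -0.0
```

Request:
arm_command --targets '[{"hand": -1, "x": 0, "y": 0, "z": 0.003, "yaw": 0}, {"hand": -1, "x": 0, "y": 0, "z": 0.002, "yaw": 0}, {"hand": -1, "x": 0, "y": 0, "z": 0, "yaw": 0}, {"hand": -1, "x": 0, "y": 0, "z": 0, "yaw": 0}]'

```text
clock: 21.7
eef_pos: [524.7, -354.5, 94.0]
eef_rot: [-3.142, -0.0, 1.946]
wrist_force: [-0.4, 0.1, -1.5]
finger_gap: 9.6
finger_force: 60.0
```

Request:
arm_command --targets '[{"hand": -1, "x": 0, "y": 0, "z": 0.002, "yaw": 0}, {"hand": -1, "x": 0, "y": 0, "z": 0.001, "yaw": 0}, {"hand": -1, "x": 0, "y": 0, "z": 0, "yaw": 0}]'

```text
clock: 22.0
eef_pos: [524.6, -354.4, 90.7]
eef_rot: [-3.141, -0.0, 1.946]
wrist_force: [0.7, -0.3, -1.9]
finger_gap: 9.6
finger_force: 60.0
```

Sliding in without contact. Continue.

Request:
arm_command --targets '[{"hand": -1, "x": 0, "y": 0, "z": 0.002, "yaw": 0}, {"hand": -1, "x": 0, "y": 0, "z": 0.001, "yaw": 0}, {"hand": -1, "x": 0, "y": 0, "z": 0, "yaw": 0}]'

```text
clock: 22.3
eef_pos: [524.6, -354.4, 87.7]
eef_rot: [-3.141, -0.0, 1.946]
wrist_force: [0.3, 0.1, -2.2]
finger_gap: 9.1
finger_force: 60.0
```

Request:
arm_command --targets '[{"hand": -1, "x": 0, "y": 0, "z": 0.0015, "yaw": 0}, {"hand": -1, "x": 0, "y": 0, "z": 0, "yaw": 0}, {"hand": -1, "x": 0, "y": 0, "z": 0, "yaw": 0}]'

```text
clock: 22.6
eef_pos: [524.8, -354.5, 86.7]
eef_rot: [3.141, 0.0, 1.946]
wrist_force: [-1.0, 0.3, 2.2]
finger_gap: 9.6
finger_force: 60.0
```

Contact at the seated height. Press 1 mm, release, rise and turn back.

Request:
arm_command --targets '[{"hand": -1, "x": 0, "y": 0, "z": 0.001, "yaw": 0}, {"hand": -1, "x": 0, "y": 0, "z": 0, "yaw": 0}, {"hand": -0.4, "x": 0, "y": 0, "z": 0, "yaw": 0}, {"hand": -0.4, "x": 0, "y": 0, "z": 0, "yaw": 0}, {"hand": -0.4, "x": 0, "y": 0, "z": 0, "yaw": 0}, {"hand": -0.4, "x": 0, "y": 0, "z": -0.01, "yaw": 0}, {"hand": -0.4, "x": 0, "y": 0, "z": -0.04, "yaw": 0}, {"hand": -0.4, "x": 0, "y": 0, "z": -0.045, "yaw": 0}, {"hand": 0.8, "x": 0.04, "y": 0.01, "z": 0, "yaw": 0}, {"hand": 0.8, "x": 0.045, "y": 0.01, "z": 0, "yaw": 0}]'

```text
clock: 23.6
eef_pos: [512.3, -268.0, 182.2]
eef_rot: [3.14, 0.002, 1.944]
wrist_force: [0.8, -0.1, -1.0]
finger_gap: 40.7
finger_force: 0.0
```

Request:
arm_command --targets '[{"hand": 0.8, "x": 0, "y": 0, "z": 0, "yaw": 0.142}, {"hand": 0.8, "x": 0, "y": 0, "z": 0, "yaw": 0.143}, {"hand": 0.8, "x": 0, "y": 0, "z": 0, "yaw": 0.143}, {"hand": 0.8, "x": 0, "y": 0, "z": 0, "yaw": 0.143}, {"hand": 0.8, "x": 0, "y": 0, "z": 0, "yaw": 0.143}, {"hand": 0.8, "x": 0, "y": 0, "z": 0, "yaw": 0.143}, {"hand": 0.8, "x": 0, "y": 0, "z": 0, "yaw": 0.143}, {"hand": 0.8, "x": 0, "y": 0, "z": 0, "yaw": 0.143}, {"hand": 0.8, "x": 0, "y": 0, "z": 0, "yaw": 0.143}, {"hand": 0.8, "x": 0, "y": 0, "z": 0, "yaw": 0.143}]'

```text
clock: 24.6
eef_pos: [512.2, -268.1, 181.2]
eef_rot: [3.141, -0.0, 0.511]
wrist_force: [-0.3, -0.4, 0.7]
finger_gap: 84.5
finger_force: 0.0
```

Request:
arm_command --targets '[{"hand": 0.8, "x": 0, "y": 0, "z": 0, "yaw": 0.143}, {"hand": 0.8, "x": 0, "y": 0, "z": 0, "yaw": 0}]'

```text
clock: 24.8
eef_pos: [512.3, -268.1, 181.1]
eef_rot: [3.141, -0.0, 0.371]
wrist_force: [-0.0, -0.2, -0.3]
finger_gap: 84.6
finger_force: 0.0
```

```bash
python3 - <<'E'
from h import *
go(464.4,189.1,56,.374)
a=camera('top');x=cv2.resize(a[165:255,340:440,::-1],None,fx=5,fy=5,interpolation=cv2.INTER_CUBIC)
b=camera('scene');y=cv2.resize(b[115:185,290:385,::-1],None,fx=5,fy=5,interpolation=cv2.INTER_CUBIC)
z=np.zeros((450,975,3),np.uint8);z[:450,:500]=x;z[:350,500:]=y;cv2.imwrite('pics/c6.png',cv2.resize(z,(780,360)))
E
```

```text
t 24.8 at [ 512.3 -268.1  181.1] yaw 0.371 shift mm tool [ 121.3 -443.4  125.1] dyaw -0.003
```

View pics/c6.png

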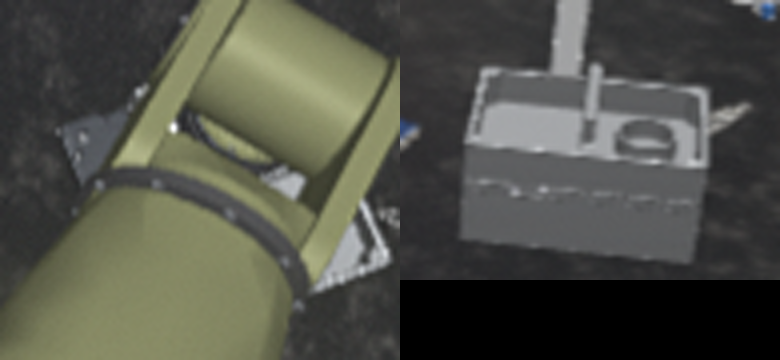

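The scene view shows the upper tray seated flush along the seam (≈ y 190). On to the jar.

Request:
arm_command --targets '[{"hand": 0.8, "x": 0.0121, "y": -0.0443, "z": 0, "yaw": -0.003}, {"hand": 0.8, "x": 0.0121, "y": -0.0443, "z": 0, "yaw": 0}, {"hand": 0.8, "x": 0.0121, "y": -0.0443, "z": 0, "yaw": 0}, {"hand": 0.8, "x": 0.0121, "y": -0.0443, "z": 0, "yaw": 0}, {"hand": 0.8, "x": 0.0121, "y": -0.0443, "z": 0, "yaw": 0}, {"hand": 0.8, "x": 0.0121, "y": -0.0443, "z": 0, "yaw": 0}, {"hand": 0.8, "x": 0.0121, "y": -0.0443, "z": 0, "yaw": 0}, {"hand": 0.8, "x": 0.0121, "y": -0.0443, "z": 0, "yaw": 0}, {"hand": 0.8, "x": 0.0121, "y": -0.0443, "z": 0, "yaw": 0}, {"hand": 0.8, "x": 0.0121, "y": -0.0443, "z": 0, "yaw": 0}]'

```text
clock: 25.9
eef_pos: [461.3, 190.3, 180.9]
eef_rot: [3.142, -0.001, 0.381]
wrist_force: [0.4, -0.7, -0.1]
finger_gap: 84.5
finger_force: 0.0
```

Request:
arm_command --targets '[{"hand": 0.8, "x": 0, "y": 0, "z": 0.03, "yaw": 0}, {"hand": 0.8, "x": 0, "y": 0, "z": 0.03, "yaw": 0}, {"hand": 0.8, "x": 0, "y": 0, "z": 0, "yaw": 0}, {"hand": 0.8, "x": 0, "y": 0, "z": 0, "yaw": 0}]'

```text
clock: 26.3
eef_pos: [462.1, 188.4, 121.3]
eef_rot: [-3.142, 0.0, 0.379]
wrist_force: [-0.3, -0.2, 0.3]
finger_gap: 84.6
finger_force: 0.0
```

```bash
python3 - <<'E'
from h import *
go(464.4,189.1,56,.374)
E
```

```text
t 26.3 at [462.1 188.4 121.3] yaw 0.379 shift mm tool [ 2.4  0.2 65.3] dyaw 0.005
```

Request:
arm_command --targets '[{"hand": 0.8, "x": 0.0024, "y": 0, "z": 0.03, "yaw": 0.004}, {"hand": 0.8, "x": 0, "y": 0, "z": 0.03, "yaw": 0}, {"hand": 0.8, "x": 0, "y": 0, "z": 0.005, "yaw": 0}, {"hand": 0.8, "x": 0, "y": 0, "z": 0, "yaw": 0}, {"hand": 0.8, "x": 0, "y": 0, "z": 0, "yaw": 0}, {"hand": -0.2, "x": 0, "y": 0, "z": 0, "yaw": 0}, {"hand": -0.2, "x": 0, "y": 0, "z": 0, "yaw": 0}, {"hand": -0.2, "x": 0, "y": 0, "z": 0, "yaw": 0}, {"hand": -0.2, "x": 0, "y": 0, "z": 0, "yaw": 0}, {"hand": -0.2, "x": 0, "y": 0, "z": 0, "yaw": 0}]' --newtons 25

```text
clock: 27.3
eef_pos: [464.3, 189.4, 55.8]
eef_rot: [-3.142, -0.001, 0.373]
wrist_force: [-0.8, 0.3, 5.4]
finger_gap: 59.9
finger_force: 25.0
```

Request:
arm_command --targets '[{"hand": -0.2, "x": 0, "y": 0, "z": -0.005, "yaw": 0}, {"hand": -0.2, "x": 0, "y": 0, "z": -0.025, "yaw": 0}, {"hand": -0.2, "x": 0, "y": 0, "z": -0.04, "yaw": 0}, {"hand": -0.2, "x": 0, "y": 0, "z": -0.045, "yaw": 0}, {"hand": -0.2, "x": 0, "y": 0, "z": -0.04, "yaw": 0}, {"hand": -0.2, "x": 0, "y": 0, "z": -0.02, "yaw": 0}, {"hand": -0.2, "x": 0, "y": 0, "z": 0, "yaw": 0}]'

```text
clock: 28.0
eef_pos: [464.8, 189.5, 233.1]
eef_rot: [3.141, -0.005, 0.373]
wrist_force: [0.7, 0.2, -2.0]
finger_gap: 59.6
finger_force: 25.0
```

```bash
python3 - <<'E'
from h import *
go(524.4+45*np.cos(.375),-354.5+45*np.sin(.375),118,.374)
go(566.8,-337.5,118,.374)
E
```

```text
t 28.0 at [464.8 189.5 233.1] yaw 0.373 shift mm tool [-97.7 528.3 115.1] dyaw -0.001
t 28.0 at [464.8 189.5 233.1] yaw 0.373 shift mm tool [-97.  528.  115.1] dyaw -0.001
```

Request:
arm_command --targets '[{"hand": -0.2, "x": -0.004, "y": 0.022, "z": 0, "yaw": 0}, {"hand": -0.2, "x": -0.008, "y": 0.044, "z": 0, "yaw": 0}, {"hand": -0.2, "x": -0.008, "y": 0.044, "z": 0, "yaw": 0}, {"hand": -0.2, "x": -0.008, "y": 0.044, "z": 0, "yaw": 0}, {"hand": -0.2, "x": -0.008, "y": 0.044, "z": 0, "yaw": 0}, {"hand": -0.2, "x": -0.008, "y": 0.044, "z": 0, "yaw": 0}, {"hand": -0.2, "x": -0.008, "y": 0.044, "z": 0, "yaw": 0}, {"hand": -0.2, "x": -0.008, "y": 0.044, "z": 0, "yaw": 0}, {"hand": -0.2, "x": -0.008, "y": 0.044, "z": 0, "yaw": 0}, {"hand": -0.2, "x": -0.008, "y": 0.044, "z": 0, "yaw": 0}]'

```text
clock: 29.0
eef_pos: [545.0, -229.4, 228.3]
eef_rot: [-3.139, 0.002, 0.373]
wrist_force: [0.4, 0.8, -1.9]
finger_gap: 59.9
finger_force: 25.0
```

Request:
arm_command --targets '[{"hand": -0.2, "x": -0.008, "y": 0.044, "z": 0, "yaw": 0}, {"hand": -0.2, "x": -0.008, "y": 0.044, "z": 0, "yaw": 0}, {"hand": -0.2, "x": -0.005, "y": 0.022, "z": 0, "yaw": 0}, {"hand": -0.2, "x": 0, "y": 0, "z": 0.03, "yaw": 0}, {"hand": -0.2, "x": 0, "y": 0, "z": 0.01, "yaw": 0}, {"hand": -0.2, "x": 0, "y": 0, "z": 0, "yaw": 0}, {"hand": -0.2, "x": 0, "y": 0, "z": 0, "yaw": 0}]'

```text
clock: 29.7
eef_pos: [566.2, -337.3, 190.8]
eef_rot: [-3.141, 0.0, 0.374]
wrist_force: [-0.1, -0.4, -2.0]
finger_gap: 59.1
finger_force: 25.0
```

```bash
python3 - <<'E'
from h import *
go(566.8,-337.6,116,.374)
E
```

```text
t 29.7 at [ 566.2 -337.3  190.8] yaw 0.374 shift mm tool [ 0.4  0.5 74.8] dyaw -0.0
```

Request:
arm_command --targets '[{"hand": -0.2, "x": 0.0005, "y": 0.0005, "z": 0.025, "yaw": 0}, {"hand": -0.2, "x": 0, "y": 0, "z": 0.025, "yaw": 0}, {"hand": -0.2, "x": 0, "y": 0, "z": 0.015, "yaw": 0}, {"hand": -0.2, "x": 0, "y": 0, "z": 0.006, "yaw": 0}, {"hand": -0.2, "x": 0, "y": 0, "z": 0, "yaw": 0}, {"hand": -0.2, "x": 0, "y": 0, "z": 0, "yaw": 0}, {"hand": -0.2, "x": 0, "y": 0, "z": 0, "yaw": 0}]'

```text
clock: 30.4
eef_pos: [567.2, -338.3, 120.8]
eef_rot: [3.14, -0.001, 0.373]
wrist_force: [0.7, -1.5, -1.2]
finger_gap: 59.5
finger_force: 25.0
```

Request:
arm_command --targets '[{"hand": -0.2, "x": 0, "y": 0, "z": 0.002, "yaw": 0}, {"hand": -0.2, "x": 0, "y": 0, "z": 0, "yaw": 0}, {"hand": -0.2, "x": 0, "y": 0, "z": 0, "yaw": 0}]'

```text
clock: 30.7
eef_pos: [566.7, -338.1, 117.5]
eef_rot: [3.142, -0.0, 0.373]
wrist_force: [0.1, -0.4, -1.8]
finger_gap: 59.7
finger_force: 25.0
```

Request:
arm_command --targets '[{"hand": -0.2, "x": 0, "y": 0, "z": 0.0015, "yaw": 0}, {"hand": -0.2, "x": 0, "y": 0, "z": 0, "yaw": 0}, {"hand": -0.2, "x": 0, "y": 0, "z": 0, "yaw": 0}]'

```text
clock: 31.0
eef_pos: [566.6, -338.0, 115.9]
eef_rot: [-3.141, 0.0, 0.373]
wrist_force: [0.3, 0.1, -2.3]
finger_gap: 60.1
finger_force: 25.0
```

Request:
arm_command --targets '[{"hand": -0.2, "x": 0, "y": 0, "z": 0.0015, "yaw": 0}, {"hand": -0.2, "x": 0, "y": 0, "z": 0, "yaw": 0}, {"hand": -0.2, "x": 0, "y": 0, "z": 0, "yaw": 0}]'

```text
clock: 31.3
eef_pos: [566.9, -338.1, 114.9]
eef_rot: [3.141, -0.0, 0.373]
wrist_force: [0.4, 0.1, 3.6]
finger_gap: 59.6
finger_force: 25.0
```

Request:
arm_command --targets '[{"hand": 0.7, "x": 0, "y": 0, "z": 0, "yaw": 0}, {"hand": 0.7, "x": 0, "y": 0, "z": 0, "yaw": 0}, {"hand": 0.7, "x": 0, "y": 0, "z": 0, "yaw": 0}, {"hand": 0.7, "x": 0, "y": 0, "z": -0.02, "yaw": 0}, {"hand": 0.7, "x": 0, "y": 0, "z": -0.045, "yaw": 0}, {"hand": 0.7, "x": 0, "y": 0, "z": -0.02, "yaw": 0}, {"hand": 0, "x": 0, "y": -0.03, "z": 0, "yaw": 0}, {"hand": 0, "x": 0, "y": -0.045, "z": 0, "yaw": 0}, {"hand": 0, "x": 0, "y": 0, "z": 0, "yaw": 0}]'

```text
clock: 32.2
eef_pos: [538.0, -264.6, 199.3]
eef_rot: [-3.14, 0.001, 0.375]
wrist_force: [0.5, -0.9, -0.1]
finger_gap: 58.8
finger_force: 0.0
```

```bash
python3 - <<'E'
from h import *
go(612.6,198.2,34,.374)
E
```

```text
t 32.2 at [ 538.  -264.6  199.3] yaw 0.375 shift mm tool [ 239.  -403.3  165.3] dyaw 0.001
```

Request:
arm_command --targets '[{"hand": 0, "x": 0.0239, "y": -0.0403, "z": 0, "yaw": 0}, {"hand": 0, "x": 0.0239, "y": -0.0403, "z": 0, "yaw": 0}, {"hand": 0, "x": 0.0239, "y": -0.0403, "z": 0, "yaw": 0}, {"hand": 0, "x": 0.0239, "y": -0.0403, "z": 0, "yaw": 0}, {"hand": 0, "x": 0.0239, "y": -0.0403, "z": 0, "yaw": 0}, {"hand": 0, "x": 0.0239, "y": -0.0403, "z": 0, "yaw": 0}, {"hand": 0, "x": 0.0239, "y": -0.0403, "z": 0, "yaw": 0}, {"hand": 0, "x": 0.0239, "y": -0.0403, "z": 0, "yaw": 0}, {"hand": 0, "x": 0.0239, "y": -0.0403, "z": 0, "yaw": 0}, {"hand": 0, "x": 0.0239, "y": -0.0403, "z": 0, "yaw": 0}]'

```text
clock: 33.2
eef_pos: [615.6, 195.9, 199.5]
eef_rot: [3.141, -0.0, 0.373]
wrist_force: [-0.8, -0.3, -0.3]
finger_gap: 46.7
finger_force: 0.0
```

Request:
arm_command --targets '[{"hand": 0, "x": 0, "y": 0, "z": 0.04, "yaw": 0}, {"hand": 0, "x": 0, "y": 0, "z": 0.04, "yaw": 0}, {"hand": 0, "x": 0, "y": 0, "z": 0, "yaw": 0}, {"hand": 0, "x": 0, "y": 0, "z": 0, "yaw": 0}]'

```text
clock: 33.6
eef_pos: [615.6, 193.9, 120.3]
eef_rot: [3.142, 0.0, 0.372]
wrist_force: [-0.3, -0.3, 0.6]
finger_gap: 47.2
finger_force: 0.0
```

```bash
python3 - <<'E'
from h import *
go(612.6,198.2,34,.374)
a=camera('top');x=cv2.resize(a[165:255,340:440,::-1],None,fx=4,fy=4,interpolation=cv2.INTER_CUBIC)
b=camera('scene');y=cv2.resize(b[90:185,285:385,::-1],None,fx=4,fy=4,interpolation=cv2.INTER_CUBIC)
z=np.zeros((380,800,3),np.uint8);z[:360,:400]=x;z[:380,400:]=y;cv2.imwrite('pics/c7.png',z)
E
```

```text
t 33.6 at [615.6 193.9 120.3] yaw 0.372 shift mm tool [-1.3 -5.1 86.3] dyaw -0.002
```

View pics/c7.png

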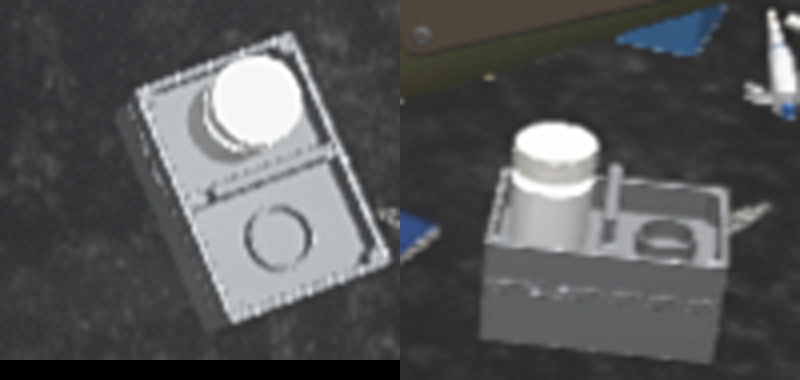

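The jar stands upright in its bay, and the collar (278,237) is free. Gripping the tube.

Request:
arm_command --targets '[{"hand": 0, "x": -0.0013, "y": -0.005, "z": 0.02, "yaw": 0}, {"hand": 0, "x": 0, "y": 0, "z": 0.035, "yaw": 0}, {"hand": 0, "x": 0, "y": 0, "z": 0.03, "yaw": 0}, {"hand": 0, "x": 0, "y": 0, "z": 0, "yaw": 0}, {"hand": 0, "x": 0, "y": 0, "z": 0, "yaw": 0}, {"hand": -1, "x": 0, "y": 0, "z": 0, "yaw": 0}, {"hand": -1, "x": 0, "y": 0, "z": 0, "yaw": 0}, {"hand": -1, "x": 0, "y": 0, "z": 0, "yaw": 0}, {"hand": -1, "x": 0, "y": 0, "z": 0, "yaw": 0}, {"hand": -1, "x": 0, "y": 0, "z": 0, "yaw": 0}]' --newtons 15

```text
clock: 34.7
eef_pos: [612.7, 198.6, 35.6]
eef_rot: [3.141, -0.002, 0.373]
wrist_force: [-1.1, 0.3, 6.4]
finger_gap: 24.3
finger_force: 15.0
```

Request:
arm_command --targets '[{"hand": -1, "x": 0, "y": 0, "z": -0.005, "yaw": 0}, {"hand": -1, "x": 0, "y": 0, "z": -0.025, "yaw": 0}, {"hand": -1, "x": 0, "y": 0, "z": -0.04, "yaw": 0}, {"hand": -1, "x": 0, "y": 0, "z": -0.045, "yaw": 0}, {"hand": -1, "x": 0, "y": 0, "z": -0.045, "yaw": 0}, {"hand": -1, "x": 0, "y": 0, "z": -0.025, "yaw": 0}, {"hand": -1, "x": 0, "y": 0, "z": 0, "yaw": 0}, {"hand": -1, "x": 0, "y": 0, "z": 0, "yaw": 0}]'

```text
clock: 35.5
eef_pos: [611.9, 198.3, 219.0]
eef_rot: [-3.142, 0.0, 0.373]
wrist_force: [0.8, -0.2, -1.6]
finger_gap: 24.4
finger_force: 15.0
```

```bash
python3 - <<'E'
from h import *
go(482.7,-371.1,95,.374)
E
```

```text
t 35.5 at [611.9 198.3 219. ] yaw 0.373 shift mm tool [-327.7  483.2  124. ] dyaw -0.001
```

Request:
arm_command --targets '[{"hand": -1, "x": -0.0252, "y": 0.0372, "z": 0, "yaw": 0}, {"hand": -1, "x": -0.0252, "y": 0.0372, "z": 0, "yaw": 0}, {"hand": -1, "x": -0.0252, "y": 0.0372, "z": 0, "yaw": 0}, {"hand": -1, "x": -0.0252, "y": 0.0372, "z": 0, "yaw": 0}, {"hand": -1, "x": -0.0252, "y": 0.0372, "z": 0, "yaw": 0}, {"hand": -1, "x": -0.0252, "y": 0.0372, "z": 0, "yaw": 0}, {"hand": -1, "x": -0.0252, "y": 0.0372, "z": 0, "yaw": 0}, {"hand": -1, "x": -0.0252, "y": 0.0372, "z": 0, "yaw": 0}, {"hand": -1, "x": -0.0252, "y": 0.0372, "z": 0, "yaw": 0}, {"hand": -1, "x": -0.0252, "y": 0.0372, "z": 0, "yaw": 0}]'

```text
clock: 36.5
eef_pos: [511.6, -241.3, 217.6]
eef_rot: [-3.139, 0.002, 0.373]
wrist_force: [0.4, 0.5, -0.3]
finger_gap: 24.3
finger_force: 15.0
```

Request:
arm_command --targets '[{"hand": -1, "x": -0.0252, "y": 0.0372, "z": 0, "yaw": 0}, {"hand": -1, "x": -0.0252, "y": 0.0372, "z": 0, "yaw": 0}, {"hand": -1, "x": -0.0252, "y": 0.0372, "z": 0, "yaw": 0}, {"hand": -1, "x": 0, "y": 0, "z": 0.03, "yaw": 0}, {"hand": -1, "x": 0, "y": 0, "z": 0.03, "yaw": 0}, {"hand": -1, "x": 0, "y": 0, "z": 0, "yaw": 0}, {"hand": -1, "x": 0, "y": 0, "z": 0, "yaw": 0}]'

```text
clock: 37.2
eef_pos: [483.0, -371.0, 159.0]
eef_rot: [-3.14, 0.001, 0.373]
wrist_force: [0.6, -0.1, -0.5]
finger_gap: 24.2
finger_force: 15.0
```

```bash
python3 - <<'E'
from h import *
go(482.7,-371.1,95,.374)
E
```

```text
t 37.2 at [ 483. -371.  159.] yaw 0.373 shift mm tool [-0.3 -0.  64. ] dyaw -0.001
```

Request:
arm_command --targets '[{"hand": -1, "x": 0, "y": 0, "z": 0.025, "yaw": 0}, {"hand": -1, "x": 0, "y": 0, "z": 0.02, "yaw": 0}, {"hand": -1, "x": 0, "y": 0, "z": 0.012, "yaw": 0}, {"hand": -1, "x": 0, "y": 0, "z": 0.003, "yaw": 0}, {"hand": -1, "x": 0, "y": 0, "z": 0, "yaw": 0}, {"hand": -1, "x": 0, "y": 0, "z": 0, "yaw": 0}, {"hand": -1, "x": 0, "y": 0, "z": 0, "yaw": 0}]'

```text
clock: 37.9
eef_pos: [483.5, -371.6, 100.5]
eef_rot: [3.14, -0.001, 0.373]
wrist_force: [-0.4, -0.6, -1.1]
finger_gap: 24.2
finger_force: 15.0
```

Request:
arm_command --targets '[{"hand": -1, "x": 0, "y": 0, "z": 0.002, "yaw": 0}, {"hand": -1, "x": 0, "y": 0, "z": 0, "yaw": 0}, {"hand": -1, "x": 0, "y": 0, "z": 0, "yaw": 0}]'

```text
clock: 38.2
eef_pos: [483.2, -371.4, 97.5]
eef_rot: [-3.142, 0.0, 0.373]
wrist_force: [0.0, 0.9, -0.2]
finger_gap: 24.1
finger_force: 15.0
```

Request:
arm_command --targets '[{"hand": -1, "x": 0, "y": 0, "z": 0.0015, "yaw": 0}, {"hand": -1, "x": 0, "y": 0, "z": 0, "yaw": 0}, {"hand": -1, "x": 0, "y": 0, "z": 0, "yaw": 0}]'

```text
clock: 38.5
eef_pos: [483.2, -371.3, 95.9]
eef_rot: [-3.141, 0.0, 0.373]
wrist_force: [-0.5, 0.6, -0.4]
finger_gap: 24.2
finger_force: 15.0
```

Request:
arm_command --targets '[{"hand": -1, "x": 0, "y": 0, "z": 0.0015, "yaw": 0}, {"hand": -1, "x": 0, "y": 0, "z": 0, "yaw": 0}, {"hand": -1, "x": 0, "y": 0, "z": 0, "yaw": 0}]'

```text
clock: 38.8
eef_pos: [483.3, -371.4, 94.5]
eef_rot: [3.141, -0.0, 0.373]
wrist_force: [0.4, -0.0, 2.3]
finger_gap: 24.3
finger_force: 15.0
```

Request:
arm_command --targets '[{"hand": -0.1, "x": 0, "y": 0, "z": 0, "yaw": 0}, {"hand": -0.1, "x": 0, "y": 0, "z": 0, "yaw": 0}, {"hand": -0.1, "x": 0, "y": 0, "z": 0, "yaw": 0}, {"hand": -0.1, "x": 0, "y": 0, "z": -0.02, "yaw": 0}, {"hand": -0.1, "x": 0, "y": 0, "z": -0.045, "yaw": 0}, {"hand": -0.1, "x": 0, "y": 0, "z": -0.045, "yaw": 0}, {"hand": -0.1, "x": 0, "y": -0.045, "z": 0, "yaw": 0}, {"hand": -0.1, "x": 0, "y": -0.045, "z": 0, "yaw": 0}, {"hand": -0.1, "x": 0, "y": -0.045, "z": 0, "yaw": 0}, {"hand": -0.1, "x": 0, "y": -0.045, "z": 0, "yaw": 0}]'

```text
clock: 39.8
eef_pos: [416.6, -202.2, 204.4]
eef_rot: [3.142, -0.0, 0.373]
wrist_force: [0.9, 0.1, -0.1]
finger_gap: 42.2
finger_force: 0.0
```

Request:
arm_command --targets '[{"hand": 0, "x": 0, "y": -0.045, "z": 0, "yaw": 0}, {"hand": 0, "x": 0, "y": -0.045, "z": 0, "yaw": 0}, {"hand": 0, "x": 0, "y": -0.045, "z": 0, "yaw": 0}, {"hand": 0, "x": 0, "y": 0, "z": 0, "yaw": 0}, {"hand": 0, "x": 0, "y": 0, "z": 0, "yaw": 0}]'

```text
clock: 40.3
eef_pos: [368.6, -77.7, 204.9]
eef_rot: [3.141, -0.001, 0.375]
wrist_force: [-0.0, 0.6, 0.0]
finger_gap: 47.2
finger_force: 0.0
```

```bash
python3 - <<'E'
from h import *
go(482.7,-371.1,95,.374)
a=camera('top');x=cv2.resize(a[165:255,340:440,::-1],None,fx=4,fy=4,interpolation=cv2.INTER_CUBIC)
b=camera('scene');y=cv2.resize(b[90:185,285:385,::-1],None,fx=4,fy=4,interpolation=cv2.INTER_CUBIC)
z=np.zeros((380,800,3),np.uint8);z[:360,:400]=x;z[:380,400:]=y;cv2.imwrite('pics/c8.png',z)
E
```

```text
t 40.3 at [368.6 -77.7 204.9] yaw 0.375 shift mm tool [ -1.2 314.8 109.9] dyaw 0.001
```

View pics/c8.png

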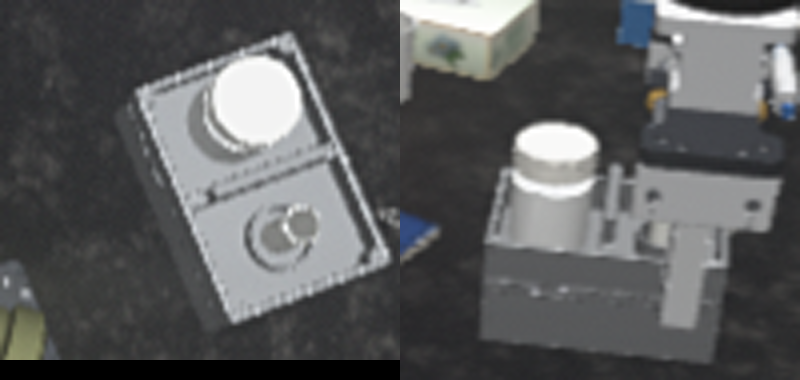

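The tube stands inside the collar (base at (275,237); the rim offset is perspective, as with the jar), the jar is upright, and the tray seam is flush.

```bash
python3 -c "
from cell import manip
print(manip.sign_off())"
```

```text
the job is handed in; nothing more can be done
None
```

Both kits are made up and the job is handed in at about 40 s: cone and adapter in the deep tray, the shallow tray seated flush on top holding the jar and tube, and the beaker and cap never touched.

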